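Press-bond a model housing in the bench press and hold

ROBOT

A 6-joint arm with a two-finger parallel gripper is mounted at the origin on the work surface. World frame = base frame: x ahead of the robot, y to its left, z up, the work surface at z = 0. Lengths are in m, angles in rad, forces in N, time in s.
With the tool pointing down it reaches from about 0.25 to 0.725 m from the base axis. Payload 9.7 kg.
Tool frame: the origin (TCP) lies where the fingers leave the gripper's body, on its centre line; the fingertips stand 73 mm ahead of it and the grasp point (between the pads) lies 54 mm ahead of it; z points along the fingers, y is the line along which they close (so a half turn about z gives the same grasp; the last joint's range is limited). The gripper opens to 85 mm and grips with 20 to 120 N. Pads are 22 mm wide; open, the fingers measure 114 mm over their backs; the gripper's body (76 mm by 85 mm) begins 54 mm behind the grasp point. The pads swing forward as they close: fully open they stand 13 mm farther back than shut.
Start: joints at [1.298, 0.087, 0.176, 1.66, 0, 1.571], TCP at [0.148, 0.53, 0.304] pointing down, gripper open.
Joint ranges: [-3.13, 3.13], [-0.85, 1.81], [-1.15, 1.24], [-2.2, 2.28], [-1.44, 1.52], [-3.14, 3.14]. Speed limits (rad/s): [2.22, 2.22, 2.57, 3.14, 3.14, 3.14].

INTERFACE

Orientations are given as a rotation vector (axis times angle).
In Python, from bench import bot gives the robot as it stands.
- The arm moves only by the tool step_arm, never from a script. Its argument "series" is a list of rows, each a list of 7 numbers: the turn, a rotation vector about the tool's x, y, z in rad, then the shift along the tool's x, y, z in m, then the opening, from -1 (shut) to 1 (fully open). A call has 1 to 8 rows; each row shifts and turns the commanded pose from where the row before left it, along the tool's axes as they then stand; what a row does not reach is not made up. A row lasts 1/10 s, in which the tool goes at most 50 mm and 8.59 degrees, less where a joint would pass 70% of its speed; a pose out of reach is approached as far as the arm can. A call with a gripper value outside its range is refused whole. The fingers move at their own pace and stop on an object; "grip_force" is the grip in N (left out, the last holds). Time passes only in rows, so rows that do not move let the fingers close. It gives the time, the measured TCP pose, the force, the opening and the grip force at its end, in the units of the state.
- bot.get_state(): the state, without advancing time (a new reading comes with each control period).
- bot.read_camera(name): name is "side" or "top" or "wrist"; returns (picture, depth): 400x640x3 uint8, red, green, blue; 400x640 float32, m along the optical axis (not along the pixel's ray), 0 where there is no reading.
- bot.camera_info(name): a dict with "vfov" (degrees; the focal length in pixels is half the picture's height over the tangent of half this angle, whatever the lens; pixels are square), "cx", "cy" (the principal point, pixels), "position" and "rotation" of the camera in the world. Camera axes: x right, y down, z forward; pixel columns grow to the right and rows downward; lengths in m; the calibration is good to about 2 mm. A picture is of the moment at which its call begins: read the wrist's pose just before it. camera_info takes no time and is no camera call; for the wrist camera it gives the pose at the moment of the call.
- bot.finish_job(): hands the job in; it is judged then, once.
The state is a dict: "clock": time; "q": joint angles; "dq": joint speeds; "joint_efforts": joint torques, N m; "tcp_pos": TCP position; "eef_rot": TCP orientation; "force": force on the tool from outside, world axes, zero at the start; "moment": the same for the moment, N m; "width": finger opening in m; "grasp_force": force on a finger pad.
Only numpy, scipy, OpenCV 4.12 (cv2) and the standard library are available. Lean on these libraries where they do the work, as an engineer would, in place of code of your own. Each camera call takes 0.05 s, during which the arm holds its last target. There are 200 camera calls.

TASK

Set the yellow eight-sided housing down on the black chassis plate in the press's sliding nest (do not drop it), let go, and push the nest in until it is home against the stops. Then pull the press lever down until the foot has come down on the housing and its spring is squeezed about 5 mm, so that the edge of the sleeve stands in the green band and never goes deep into the red, and finish while holding the lever there so that the bond can take. Leave the other parts on the bench where they are.

Things in the scene. Friction and masses are not known exactly. Their poses are not given: they have to be found in the camera images.
- housing: part to bond: yellow block, eight-sided from above (70 x 48 mm with 11 mm cut off each corner), 45 mm high, flat top, about 0.13 kg, upright on the bench. Origin at the centre of its underside, x along the 70 mm length, z up. The same either way round. Grip it across the 48 mm
- press: blue bench lever press, fixed: base 330 x 130 x 22 mm, round column at the rear. Origin on the bench under the ram axis; x points from the open front to the column (the way the nest slides home), z up; the lever is on its -y side. Base x -200 to 130 mm; head: front x -31 mm, sides y +-40 mm, 150 to 250 mm up; ram top 305 mm, column 320 mm
- nest (a point): centre of the black chassis plate's top in the nest on the shuttle, where the housing's underside must sit, 47 mm above the bench; axes parallel to the press's: the housing's length goes along press x. Grey walls leave 3 mm all round the housing and flare outward, in all 12 mm high above the plate. Moves with the shuttle
- push_tab (a point): centre of the outer (press -x) face of the shuttle's upright steel tab with red patch: 44 mm wide, 7 mm thick, top 74 mm and this point 62 mm above the bench, 83 mm from the nest's centre towards press -x. Push it along press +x
- shuttle (a joint): travel of the shuttle in m along the press's +x: 0 fully out, 0.15 home against the stops with the nest under the ram. It starts 0 to 0.03 out-most; slides with about 2 N of friction and stays where left.
- lever: the press lever; origin on its pivot, 30 mm behind the ram axis (press +x), 80 mm to press -y, 200 to 214 mm above the bench. Pivot axis along press y; the steel arm, 140 mm from pivot to grip axis, at rest points to press -x and 0.50 rad above level. It turns down up to 1.17 rad against a return spring that lifts it again; the ram comes down 30 mm per rad
- lever_grip (a point): middle of the lever's red grip: cylinder 24 mm thick, 64 mm long along press y, 42 mm more to press -y than lever; at rest 267 to 281 mm up. Pushed down it moves on the arc about the pivot. Pushing it takes 4.5 to 6.5 N; when the foot meets the housing 2 N more, then 0.2 N per mm of grip travel (4.7 mm of travel per mm of squeeze): 11 to 12 N at 5 mm
- foot_pad (a point): centre of the underside of the white foot, a disc 34 mm across at the lower end of the ram; at rest 100 to 114 mm above the bench (8 to 22 mm above a seated housing's top): it differs each time with the height at which the head is clamped
- foot (a joint): squeeze of the foot's spring in m: 0 free, 0.010 at its end; 8 N when the foot meets the housing, then 4.5 N per mm. From the side 10 mm of stem show between the white foot and the dark sleeve above: from below 3 mm red, 4 mm green, 3 mm white; the sleeve's edge covers them from above as the spring is squeezed. Wanted 0.005, in the green
- cab: bystander: yellow tapered cab block, 85 x 46 mm, 38 mm high; origin at the centre of its underside
- post_block: bystander: tall slim yellow block, 34 x 30 mm, 85 mm high; origin at the centre of its underside
- arch_a: bystander: bright aluminium arch of two curved rails, 114 x 52 mm, 62 mm high; origin under its centre
- arch_b: bystander: a second such arch; origin under its centre
- ladder: bystander: flat black ladder frame, 130 x 47 mm, 7 mm thick; origin under its centre
- glue: bystander: white glue bottle with orange cap, 40 mm across, 95 mm high; origin at the centre of its underside
- tape: bystander: blue roll of tape lying flat, 90 mm across, 24 mm high; origin at the centre of its underside
Things that resemble listed ones, but are neither listed nor needed, are in the scene too. Leave any purple or turquoise look-alike of the housing alone.

How it is judged:
By the outcome, as a careful person would: the job done as asked, in the order asked, and still so for the second after the job is handed in, while the arm keeps its last pose, push and grip.
It also fails if it takes over 70 s, if anything falls off the work surface, if the arm or the gripper's body presses on something with over 40 N, if the wrist force passes 120 N, or if a joint passes its speed limit or range.

## Working session

There is one attempt and no reset: what is moved stays moved. The work goes in short steps, Python scripts to look and compute and a tool call to move; the robot and the scene stay as the last step left them, time stands still between calls to the robot, and variables do not carry over. Pictures are saved under pics/ and viewed, at most 10 in all, crops included, and the job is handed in when it is done.

Besides the shell and the picture viewer there is one more tool, called after "Request:" as name([rows], argument=value, ...), one row to a line, values as JSON. step_arm: Moves the arm, as the interface text tells. Its arguments: {"type":"object","properties":{"series":{"type":"array"},"grip_force":{"type":"number"}},"required":["series"]}

```bash
ls; mkdir -p pics; cat > h.py <<'E'
import numpy as np, cv2
from bench import bot
from scipy.spatial.transform import Rotation as R
np.set_printoptions(precision=4,suppress=True)
def cam(n):
    i=bot.camera_info(n); im,d=bot.read_camera(n); return i,im,d
def rot(i):
    r=np.array(i["rotation"],float); return r if r.shape==(3,3) else R.from_rotvec(r).as_matrix()
def cloud(i,d):
    f=200/np.tan(np.radians(i["vfov"])/2); v,u=np.mgrid[:400,:640]
    p=np.stack([(u-i["cx"])/f*d,(v-i["cy"])/f*d,d],-1)
    return p@rot(i).T+np.array(i["position"])
def proj(i,P):
    f=200/np.tan(np.radians(i["vfov"])/2); c=(np.atleast_2d(P)-i["position"])@rot(i)
    return np.stack([c[:,0]/c[:,2]*f+i["cx"],c[:,1]/c[:,2]*f+i["cy"]],-1)
def save(n,im): cv2.imwrite(f"pics/{n}.png",im[...,::-1])
E
python3 - <<'E'
from h import *
for n in("top","side"):
    i,im,d=cam(n); print(n,i); save(n+"0",im); np.savez(n+"0.npz",im=im,d=d)
print(bot.get_state())
E
```

```text
pics
top {'vfov': 53.50048159535629, 'cx': 320.3895667389577, 'cy': 198.5375141560468, 'position': array([0.3002, 0.0601, 1.2855]), 'rotation': array([-2.1128,  2.1433, -0.2298])}
side {'vfov': 51.864389725439025, 'cx': 322.76052825982924, 'cy': 204.0155941875759, 'position': array([0.9655, 0.6874, 0.9783]), 'rotation': array([-0.8717, -2.5796,  1.0542])}
{'clock': 0.1, 'q': array([ 1.298 ,  0.0874,  0.1752,  1.6598, -0.    ,  1.5708]), 'dq': array([-0.0015, -0.0004,  0.0012,  0.0011, -0.0014, -0.0004]), 'joint_efforts': array([ -0.0005, -52.1562,  46.5653,   0.0162,  -0.    ,   0.    ]), 'tcp_pos': array([0.1482, 0.5296, 0.3033]), 'eef_rot': array([-0.4272, -3.1123,  0.0018]), 'force': array([-0.0511, -1.1118,  0.3564]), 'moment': array([0.0552, 0.0283, 0.0259]), 'grasp_force': 0.0, 'width': 0.08537861200424697}
```

View pics/top0.png

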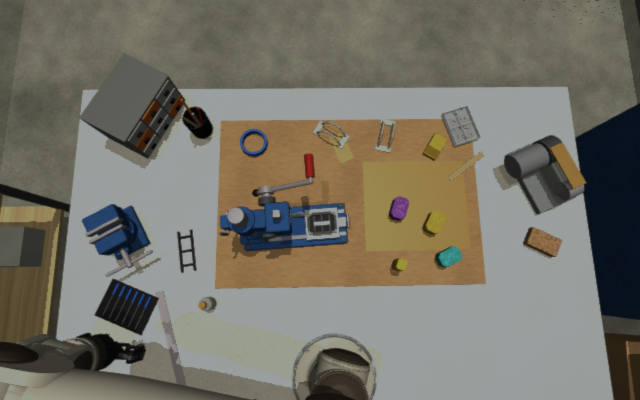

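View pics/side0.png

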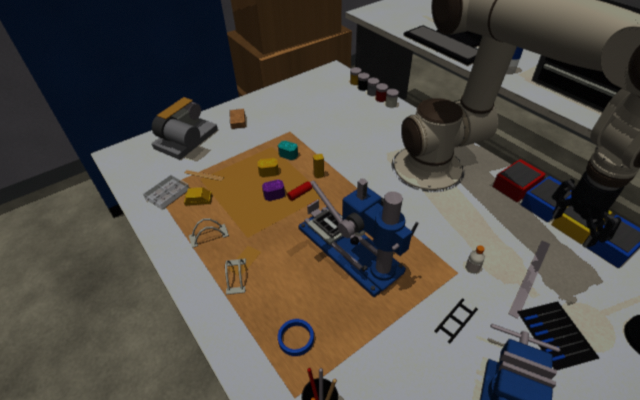

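The top view shows the press base at about (240–348, 205–248), with its open front facing right. The nest is at (322,222) and the red lever grip at (310,165).

Housing candidates (top view):
- Yellow at (434,222): eight-sided.
- Yellow at (435,146): the tapered cab.
- Yellow at (400,264): the post.
- Purple at (399,208) and turquoise at (449,256): look-alikes, to leave alone.

I choose (434,222) and will check it in a close crop.

```bash
python3 - <<'E'
from h import *
i=bot.camera_info("top"); z=np.load("top0.npz"); im,d=z["im"],z["d"]; P=cloud(i,d)
def rect(m,lab):
    p=P[m]; (c,s,a)=cv2.minAreaRect(p[:,:2].astype(np.float32)); print(lab,m.sum(),"c",c,"s",s,"a",a,"z",np.percentile(p[:,2],[5,50,95]))
hsv=cv2.cvtColor(im,cv2.COLOR_RGB2HSV)
def box(u0,u1,v0,v1):
    m=np.zeros((400,640),bool); m[v0:v1,u0:u1]=1; return m
Z=P[...,2]
rect(box(420,450,205,240)&(Z>.035)&(Z<.055),"housing")
rect(box(425,450,130,162)&(Z>.02)&(Z<.055),"cab")
rect(box(392,410,255,275)&(Z>.07)&(Z<.1),"post")
rect(box(385,412,195,225)&(Z>.035)&(Z<.055),"purple")
rect(box(230,355,195,255)&(Z>.015)&(Z<.03)&(hsv[...,0]>95)&(hsv[...,0]<130)&(hsv[...,1]>100),"base")
rect(box(300,350,195,245)&(Z>.05)&(Z<.066),"nestwalls")
rect(box(300,355,195,245)&(Z>.066)&(Z<.085),"tab")
rect(box(295,325,140,190)&(Z>.2)&(hsv[...,1]>150),"grip")
rect(box(255,300,195,240)&(Z>.23)&(Z<.28),"headtop")
rect(box(255,300,195,240)&(Z>.29)&(Z<.32),"ram")
rect(box(220,262,195,240)&(Z>.29),"col")
c1=cv2.resize(im[130:280,380:470],None,fx=4,fy=4,interpolation=2)
c2=cv2.resize(im[145:255,225:355],None,fx=3.3,fy=3.3,interpolation=2)
o=np.zeros((600,800,3),np.uint8); o[:600,:360]=c1; o[:c2.shape[0],365:365+c2.shape[1]]=c2[:, :435]; save("crop",o)
E
```

```text
housing 323 c (0.46659454703330994, -0.33046919107437134) s (0.0479816310107708, 0.07152794301509857) a 61.24970626831055 z [0.0399 0.0452 0.0494]
cab 302 c (0.7250332832336426, -0.3544013798236847) s (0.04624134302139282, 0.0711168423295021) a 58.51388168334961 z [0.0225 0.0371 0.0418]
post 122 c (0.3344060480594635, -0.20672433078289032) s (0.03028418868780136, 0.034104928374290466) a 69.25039672851562 z [0.0774 0.0851 0.0888]
purple 316 c (0.5138787627220154, -0.21966800093650818) s (0.04856681078672409, 0.07078905403614044) a 72.07058715820312 z [0.0409 0.0454 0.049 ]
base 1096 c (0.4602234959602356, 0.11443248391151428) s (0.127380833029747, 0.3255530595779419) a 3.700526475906372 z [0.0177 0.0219 0.0261]
nestwalls 253 c (0.4679584801197052, 0.012932859361171722) s (0.06888511031866074, 0.12493163347244263) a 4.445138454437256 z [0.0504 0.0541 0.0617]
tab 35 c (0.4478490948677063, -0.015341158956289291) s (0.03605996072292328, 0.10739952325820923) a 34.281288146972656 z [0.0669 0.0728 0.0781]
grip 212 c (0.4592168927192688, 0.058426905423402786) s (0.31724169850349426, 0.023492641746997833) a 3.648531436920166 z [0.2839 0.2912 0.2947]
headtop 999 c (0.46163785457611084, 0.1654578298330307) s (0.11039040237665176, 0.09339310973882675) a 1.1635130643844604 z [0.2335 0.2472 0.2518]
ram 61 c (0.4578613340854645, 0.15157923102378845) s (0.01708439365029335, 0.018461091443896294) a 0.007789656054228544 z [0.2943 0.3009 0.304 ]
col 267 c (0.37639319896698, 0.16842737793922424) s (0.2620120644569397, 0.03959120064973831) a 46.286800384521484 z [0.2989 0.3198 0.3238]
```

View pics/crop.png

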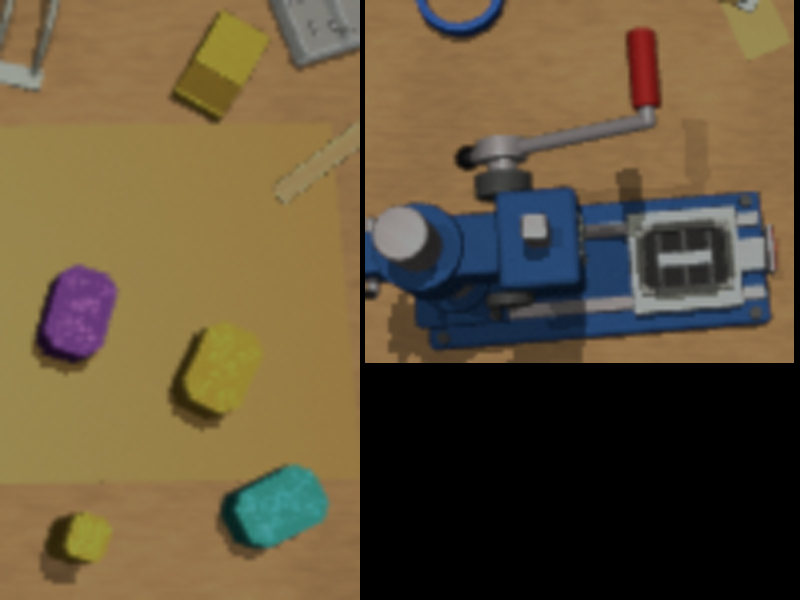

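The close crop confirms the choice: the block at crop (222,368) is the yellow eight-sided one (48×71.5 mm, 45 mm high). The ram and base fit agree on the press pose (origin about (0.458,0.150), yaw 93.7°).

Request:
step_arm([
  [0, 0, 0.077, 0, 0, -0.04, 1],
  [0, 0, 0.077, 0, 0, -0.04, 1],
  [0, 0, 0.077, 0, 0, -0.04, 1],
  [0, 0, 0, 0, 0, 0, 1],
])

```text
clock: 0.5
tcp_pos: [0.1482, 0.5297, 0.4292]
eef_rot: [0.787, 3.041, 0.011]
force: [0.2, 1.6, 0.2]
width: 0.0855
grasp_force: 0.0
```

```bash
cat >> h.py <<'E'
def go(p,yaw_y,tilt=None):
    "tool-frame shift and z-turn to reach TCP p with closing line at yaw_y deg, tool down"
    s=bot.get_state(); M=R.from_rotvec(s["eef_rot"]).as_matrix()
    ya=np.radians(yaw_y); y=np.array([np.cos(ya),np.sin(ya),0]); z=np.array([0,0,-1.]); 
    T=np.stack([np.cross(y,z),y,z],1)
    print("tcp",s["tcp_pos"],"yaw",np.degrees(np.arctan2(M[1,1],M[0,1])),"shift",M.T@(np.array(p)-s["tcp_pos"]),"turn",R.from_matrix(M.T@T).as_rotvec(),"F",s["force"],"w",s["width"],"t",s["clock"])
E
python3 - <<'E'
from h import *
go([.30,.10,.42],61.25); go([.4666,-.3305,.30],61.25)
E
```

```text
tcp [0.1482 0.5297 0.4292] yaw 60.9865756965927 shift [-0.3412 -0.3022  0.0065] turn [ 0.007  -0.0016 -0.0046] F [0.1992 1.6197 0.2404] w 0.08553828354083307 t 0.5
tcp [0.1482 0.5297 0.4292] yaw 60.9865756965927 shift [-0.6959 -0.5987  0.1238] turn [ 0.007  -0.0016 -0.0046] F [0.1992 1.6197 0.2404] w 0.08553828354083307 t 0.5
```

Request:
step_arm([
  [0, 0, 0, -0.0316, -0.0272, 0, 1],
  [0, 0, 0, -0.0316, -0.0272, 0, 1],
  [0, 0, 0, -0.0316, -0.0272, 0, 1],
  [0, 0, 0, -0.0316, -0.0272, 0, 1],
  [0, 0, 0, -0.0316, -0.0272, 0, 1],
  [0, 0, 0, -0.0316, -0.0272, 0, 1],
  [0, 0, 0, -0.0316, -0.0272, 0, 1],
  [0, 0, 0, -0.0316, -0.0272, 0, 1],
])

```text
clock: 1.3
tcp_pos: [0.2646, 0.2155, 0.4233]
eef_rot: [-0.781, -3.043, 0.001]
force: [1.6, 0.5, -0.3]
width: 0.0851
grasp_force: 0.0
```

Request:
step_arm([
  [0, 0, 0, -0.0316, -0.0272, 0, 1],
  [0, 0, 0, -0.0316, -0.0272, 0, 1],
  [0, 0, 0, -0.0316, -0.0272, 0, 1],
  [0, 0, 0, -0.0316, -0.0272, 0, 1],
  [0, 0, 0, -0.0316, -0.0272, 0, 1],
  [0, 0, 0, -0.0316, -0.0272, 0, 1],
  [0, 0, 0, -0.0316, -0.0272, 0, 1],
  [0, 0, 0, -0.0316, -0.0272, 0, 1],
])

```text
clock: 2.1
tcp_pos: [0.3809, -0.0975, 0.4233]
eef_rot: [-0.783, -3.042, -0.0]
force: [0.6, 0.1, 0.2]
width: 0.0854
grasp_force: 0.0
```

Request:
step_arm([
  [0, 0, 0, -0.0316, -0.0272, 0.025, 1],
  [0, 0, 0, -0.0316, -0.0272, 0.025, 1],
  [0, 0, 0, -0.0316, -0.0272, 0.025, 1],
  [0, 0, 0, -0.0316, -0.0272, 0.025, 1],
  [0, 0, 0, -0.0316, -0.0272, 0.02, 1],
  [0, 0, 0, -0.0316, -0.0272, 0, 1],
  [0, 0, 0, 0, 0, 0, 1],
  [0, 0, 0, 0, 0, 0, 1],
])

```text
clock: 2.9
tcp_pos: [0.4679, -0.3305, 0.3023]
eef_rot: [-0.784, -3.039, -0.002]
force: [0.4, -0.5, 0.8]
width: 0.0854
grasp_force: 0.0
```

```bash
python3 - <<'E'
from h import *
i,im,d=cam("wrist"); P=cloud(i,d); save("wrist1",im)
h=cv2.cvtColor(im,cv2.COLOR_RGB2HSV)
m=(P[...,2]>.038)&(P[...,2]<.052)&(h[...,0]>20)&(h[...,0]<34)&(h[...,1]>120)&(d>0)
n,l,st,_=cv2.connectedComponentsWithStats(m.astype(np.uint8))
for k in range(1,n):
    if st[k,4]>300:
        p=P[l==k]; print(st[k],cv2.minAreaRect(p[:,:2].astype(np.float32)),np.median(p[:,2]))
go([.4666,-.3305,.089],61.25)
E
```

```text
[ 295  154   42   60 2268] ((0.46816059947013855, -0.33066385984420776), (0.04718362167477608, 0.0698336660861969), 62.136314392089844) 0.044912711388724685
tcp [ 0.4679 -0.3298  0.3033] yaw 61.12074840580889 shift [ 0.0005 -0.0013  0.2143] turn [ 0.0003 -0.0014 -0.0023] F [-0.7837  0.5975 -0.3727] w 0.08557170100776568 t 2.95
```

View pics/wrist1.png

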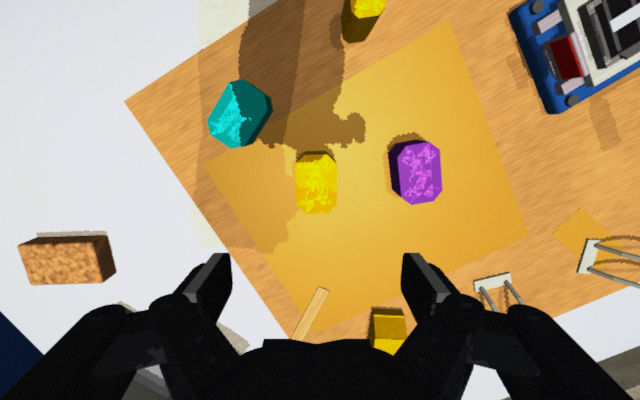

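The housing sits at (316,183) between the open fingers, at (0.468,-0.3307) with its closing line at 62°. The purple one is clear. Descending to grip.

Request:
step_arm([
  [0, 0, -0.015, 0, -0.0005, 0.04, 1],
  [0, 0, 0, 0, 0, 0.04, 1],
  [0, 0, 0, 0, 0, 0.04, 1],
  [0, 0, 0, 0, 0, 0.04, 1],
  [0, 0, 0, 0, 0, 0.03, 1],
  [0, 0, 0, 0, 0, 0.023, 1],
  [0, 0, 0, 0, 0, 0, 1],
  [0, 0, 0, 0, 0, 0, 1],
])

```text
clock: 3.75
tcp_pos: [0.468, -0.3298, 0.0922]
eef_rot: [0.758, 3.048, -0.0]
force: [-0.0, -0.3, 0.0]
width: 0.085
grasp_force: 0.0
```

Request:
step_arm([
  [0, 0, 0, 0, 0, 0, -1],
  [0, 0, 0, 0, 0, 0, -1],
  [0, 0, 0, 0, 0, 0, -1],
  [0, 0, 0, 0, 0, 0, -1],
  [0, 0, 0, 0, 0, 0, -1],
  [0, 0, 0, 0, 0, 0, -1],
], grip_force=40)

```text
clock: 4.35
tcp_pos: [0.4684, -0.3308, 0.0925]
eef_rot: [0.76, 3.046, -0.001]
force: [-0.3, 0.1, 6.6]
width: 0.0471
grasp_force: 42.9
```

Request:
step_arm([
  [0, 0, 0, 0, 0, -0.02, -1],
  [0, 0, 0, 0, 0, -0.04, -1],
  [0, 0, 0, 0, 0, -0.04, -1],
  [0, 0, 0, 0, 0, -0.04, -1],
  [0, 0, 0, 0, 0, -0.03, -1],
  [0, 0, 0, 0, 0, -0.02, -1],
  [0, 0, 0, 0, 0, 0, -1],
])

```text
clock: 5.05
tcp_pos: [0.4685, -0.3309, 0.2841]
eef_rot: [0.759, 3.044, -0.003]
force: [-0.4, -0.5, -1.6]
width: 0.0475
grasp_force: 41.9
```

Request:
step_arm([
  [0, 0, 0.145, 0, 0, 0, -1],
  [0, 0, 0.145, 0, 0, 0, -1],
  [0, 0, 0.145, 0, 0, 0, -1],
  [0, 0, 0.145, 0, 0, 0, -1],
  [0, 0, 0.145, 0, 0, 0, -1],
  [0, 0, 0.145, 0, 0, 0, -1],
  [0, 0, 0.147, 0, 0, 0, -1],
  [0, 0, 0, 0, 0, 0, -1],
])

```text
clock: 5.85
tcp_pos: [0.4677, -0.3303, 0.2793]
eef_rot: [-2.149, -2.289, 0.0]
force: [0.1, 1.3, -0.9]
width: 0.047
grasp_force: 41.8
```

```bash
python3 - <<'E'
from h import *
go([.465,-.08,.28],3.7); 
E
```

```text
tcp [ 0.4677 -0.3303  0.2793] yaw 3.5951707774500816 shift [ 0.25    0.013  -0.0004] turn [-0.0015 -0.0013 -0.0018] F [ 0.067   1.2804 -0.9119] w 0.04697758361866033 t 5.85
```

Request:
step_arm([
  [0, 0, 0, 0.04, 0, 0, -1],
  [0, 0, 0, 0.04, 0, 0, -1],
  [0, 0, 0, 0.04, 0, 0, -1],
  [0, 0, 0, 0.04, 0, 0, -1],
  [0, 0, 0, 0.03, 0, 0, -1],
  [0, 0, 0, 0.02, 0, 0, -1],
  [0, 0, 0, 0, 0, 0, -1],
  [0, 0, 0, 0, 0, 0, -1],
])

```text
clock: 6.65
tcp_pos: [0.4542, -0.1207, 0.2803]
eef_rot: [-2.143, -2.297, 0.001]
force: [-0.6, -0.6, -1.1]
width: 0.0472
grasp_force: 41.9
```

```bash
python3 - <<'E'
from h import *
i,im,d=cam("wrist"); P=cloud(i,d); save("wrist2",im); np.savez("w2.npz",P=P,im=im,d=d)
go([.465,-.08,.28],3.7)
E
```

```text
tcp [ 0.4542 -0.1212  0.2804] yaw 3.8657212378168895 shift [0.0404 0.0135 0.0004] turn [-0.0005  0.      0.0029] F [ 0.0214 -0.5755 -1.5667] w 0.04730116264763849 t 6.7
```

View pics/wrist2.png

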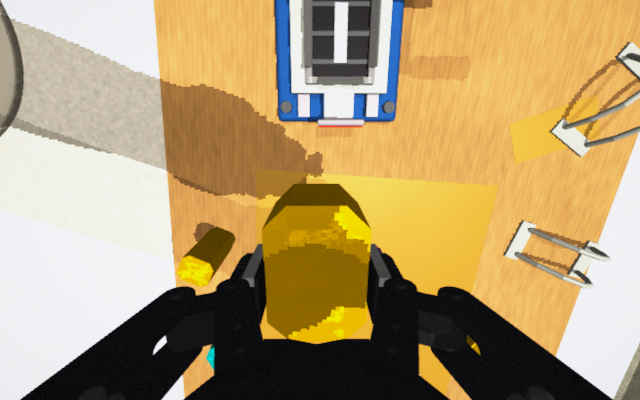

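The nest and its tab (340,123) lie at the top of the picture, with the housing held square at (318,260).

```bash
python3 - <<'E'
from h import *
z=np.load("w2.npz"); P,im,d=z["P"],z["im"],z["d"]
h=cv2.cvtColor(im,cv2.COLOR_RGB2HSV)
B=np.zeros((400,640),bool); B[:130,270:410]=1; B&=d>0
rect=lambda m,l:print(l,m.sum(),cv2.minAreaRect(P[m][:,:2].astype(np.float32)),np.percentile(P[m][:,2],[5,50,95]))
ang=np.radians(3.7); O=np.array([.458,.150]); px=np.array([-np.sin(ang),np.cos(ang)]); py=np.array([-np.cos(ang),-np.sin(ang)])
Q=P[...,:2]-O; X=Q@px*1000; Y=Q@py*1000; Z=P[...,2]*1000
blue=B&(h[...,0]>95)&(h[...,0]<130)&(h[...,1]>120)&(Z>18)&(Z<27); rect(blue,"base")
for v in (8,20,35,50,65,80): 
    c=Z[v,280:405]; print(v,"Z",c[::4].round(0).astype(int)); print("   Y",Y[v,280:405:4].round(0).astype(int), "X",X[v,340].round(1))
c=slice(0,130); print("col340 Z",Z[c,341][::4].round(0),"X",X[c,341][::4].round(0))
E
```

```text
base 3594 ((0.46891629695892334, 0.009668666869401932), (0.12819281220436096, 0.11425226926803589), 3.962899923324585) [0.0202 0.0218 0.0232]
8 Z [21 23 22 43 42 43 56 55 52 48 49 46 47 46 48 47 47 47 47 47 47 46 47 53
 56 58 43 40 41 22 22  0]
   Y [ 57  53  49  43  40  36  32  28  25  21  17  14  10   6   3  -1  -5  -8
 -12 -16 -19 -23 -27 -29 -32 -35 -42 -46 -50 -58 -62 -72] X -99.6
20 Z [22 22 22 40 41 41 58 58 51 48 47 46 48 48 47 48 47 47 47 47 47 46 47 52
 57 57 42 42 22 22 22  0]
   Y [ 57  53  49  44  40  36  32  28  25  21  17  14  10   6   2  -1  -5  -9
 -12 -16 -20 -24 -27 -30 -33 -36 -43 -47 -55 -59 -63 -73] X -109.3
35 Z [23 22 22 41 41 43 58 57 53 47 47 47 48 47 49 47 48 47 48 48 47 46 48 54
 57 42 40 43 23 22 21  0]
   Y [ 57  53  49  44  40  36  32  28  25  21  17  13  10   6   2  -2  -5  -9
 -13 -17 -20 -24 -28 -30 -34 -40 -44 -48 -56 -60 -65 -74] X -121.5
50 Z [21 23 23 41 43 42 56 56 52 48 48 46 46 47 49 47 48 46 48 47 48 48 46 53
 58 42 42 42 23 21 19  0]
   Y [ 58  54  50  44  40  36  32  28  25  21  17  13   9   6   2  -2  -6 -10
 -13 -17 -21 -25 -29 -31 -34 -4
[... 181 characters left out ...]
  21  17  13   9   5   1  -2  -6 -10
 -14 -18 -22 -25 -29 -32 -35 -42 -46 -50 -58 -62 -73 -77] X -147.3
80 Z [23 22 21 43 42 43 41 51 53 52 56 57 56 56 56 59 56 57 56 57 58 52 50 52
 42 42 42 22 21 22  1  0]
   Y [ 59  55  50  44  41  37  33  28  25  21  17  13   9   6   2  -2  -6 -10
 -13 -17 -21 -25 -29 -33 -39 -43 -47 -55 -60 -64 -74 -78] X -162.1
col340 Z [47. 47. 48. 47. 48. 48. 48. 48. 48. 48. 49. 48. 48. 48. 47. 48. 48. 47.
 47. 46. 56. 57. 41. 42. 43. 43. 43. 41. 42. 44. 73. 73.  0.] X [ -93.  -96. -100. -103. -106. -110. -113. -116. -119. -123. -126. -129.
 -133. -136. -139. -143. -146. -150. -153. -157. -162. -165. -167. -171.
 -175. -179. -182. -186. -190. -194. -198. -202. -207.]
```

Request:
step_arm([
  [0, 0, 0, 0.03, 0.008, 0, -1],
  [0, 0, 0, 0.03, 0.006, 0, -1],
  [0, 0, 0, 0, 0, 0, -1],
  [0, 0, 0, 0, 0, 0, -1],
])

```text
clock: 7.1
tcp_pos: [0.4645, -0.0605, 0.2805]
eef_rot: [-2.146, -2.294, 0.001]
force: [-0.2, -0.3, -1.8]
width: 0.0469
grasp_force: 41.9
```

```bash
cat > nest.py <<'E'
from h import *
def fit(P,d,C,ang):
    px=np.array([-np.sin(ang),np.cos(ang)]); py=np.array([-np.cos(ang),-np.sin(ang)])
    m=(d>0)&(np.abs(P[...,2]-.047)<.0035)
    Q=P[...,:2]-C; X=Q@px; Y=Q@py
    m&=(np.abs(X)<.045)&(np.abs(Y)<.034)
    n,l,st,_=cv2.connectedComponentsWithStats(m.astype(np.uint8)); k=1+st[1:,4].argmax(); p=P[l==k]
    r=cv2.minAreaRect(p[:,:2].astype(np.float32)); print("plate",len(p),r)
    w=(d>0)&(np.abs(P[...,2]-.0565)<.004)&(np.abs(X)<.06)&(np.abs(Y)<.05)
    print("walls",w.sum(),cv2.minAreaRect(P[w][:,:2].astype(np.float32)))
    for lo,hi,nm in((-.03,.03,"Y"),):
        for s in(-1,1):
            # profile of mean height against |Y|
            q=(d>0)&(np.abs(X)<.025); b=np.arange(.020,.046,.002)
            print(nm,s,[int(round(1000*np.median(P[...,2][q&(s*Y>=a)&(s*Y<a+.002)]))) if (q&(s*Y>=a)&(s*Y<a+.002)).sum()>3 else 0 for a in b])
            q=(d>0)&(np.abs(Y)<.012); b=np.arange(.030,.060,.002)
            print("X",s,[int(round(1000*np.median(P[...,2][q&(s*X>=a)&(s*X<a+.002)]))) if (q&(s*X>=a)&(s*X<a+.002)).sum()>3 else 0 for a in b])
E
python3 - <<'E'
from nest import *
C=np.array([.458,.150])+(-.1215)*np.array([-np.sin(.0646),np.cos(.0646)])+.003*np.array([1,.0646]); print(C)
i,im,d=cam("wrist"); P=cloud(i,d); np.savez("w3.npz",P=P,im=im,d=d)
fit(P,d,C,.0646)
h=cv2.cvtColor(im,cv2.COLOR_RGB2HSV)
b=(d>0)&(h[...,0]>95)&(h[...,0]<130)&(h[...,1]>120)&(np.abs(P[...,2]-.022)<.004); p=P[b]
py=np.array([1,.0646])/np.hypot(1,.0646)
s=(p[:,:2]-C)@py; t=(p[:,:2]-C)@np.array([-py[1],py[0]])
for a in np.arange(-.07,.05,.02):
    q=(t>a)&(t<a+.02)
    if q.sum()>20: print("base edges at",round(a+.01,3),s[q].min(),s[q].max())
i,im,d=cam("top"); print("TOP"); fit(cloud(i,d),d,C,.0646)
go([*C,.28],3.7)
E
```

```text
[0.4688 0.0289]
plate 4463 ((0.468088835477829, 0.03076070174574852), (0.054946888238191605, 0.076012521982193), 3.5348432064056396)
walls 1893 ((0.4680885672569275, 0.03045092150568962), (0.06894979625940323, 0.08966583758592606), 3.7223997116088867)
Y -1 [47, 47, 47, 53, 56, 58, 58, 0, 42, 42, 42, 42, 42]
X -1 [47, 47, 47, 53, 55, 57, 58, 42, 42, 42, 42, 216, 233, 232, 233]
Y 1 [47, 47, 47, 48, 54, 56, 58, 57, 42, 42, 42, 42, 42]
X 1 [47, 47, 47, 47, 48, 54, 57, 58, 57, 0, 42, 42, 0, 0, 22]
base edges at -0.06 -0.0646578376121358 0.06266511207835611
base edges at -0.04 -0.06480262101295549 0.06243072193074147
base edges at -0.02 -0.06495863463244951 0.062496918850007875
base edges at 0.0 -0.06510075776055149 0.06230631648364875
base edges at 0.02 -0.06510112947280922 0.06240333608481989
base edges at 0.04 -0.06527074811009864 0.062450044484581
TOP
plate 353 ((0.47058382630348206, 0.030396685004234314), (0.06462997198104858, 0.08156007528305054), 2.2867958545684814)
walls 149 ((0.46712473034858704, 0.030299389734864235), (0.06891131401062012, 0.08975891768932343), 4.1030378341674805)
Y -1 [47, 47, 51, 54, 56, 58, 54, 41, 42, 41, 42, 43, 42]
X -1 [660, 667, 670, 674, 681, 684, 689, 689, 689, 689, 690, 689, 689, 689, 689]
Y 1 [47, 48, 46, 48, 52, 55, 57, 54, 44, 43, 42, 42, 42]
X 1 [48, 0, 47, 48, 0, 56, 59, 59, 43, 0, 42, 39, 23, 23, 0]
tcp [ 0.4643 -0.061   0.2806] yaw 3.704639424156506 shift [0.0895 0.0103 0.0006] turn [-0.0004  0.0002  0.0001] F [-0.6785  0.2905 -1.6625] w 0.046877502551436044 t 7.2
```

Request:
step_arm([
  [0, 0, 0, 0.03, 0.003, 0, -1],
  [0, 0, 0, 0.03, 0.003, 0, -1],
  [0, 0, 0, 0.02, 0.0025, 0, -1],
  [0, 0, 0, 0.011, 0.001, 0, -1],
  [0, 0, 0, 0, 0, 0.03, -1],
  [0, 0, 0, 0, 0, 0.03, -1],
  [0, 0, 0, 0, 0, 0.02, -1],
  [0, 0, 0, 0, 0, 0, -1],
])

```text
clock: 8.0
tcp_pos: [0.4668, 0.0304, 0.1982]
eef_rot: [-2.147, -2.289, 0.006]
force: [-0.6, -0.7, -0.7]
width: 0.0474
grasp_force: 41.8
```

```bash
python3 - <<'E'
from nest import *
go([.468,.0306,.1395],3.7)
i,im,d=cam("side"); P=cloud(i,d); 
T=bot.get_state()["tcp_pos"]; 
uv=proj(i,[.468,.0306,.09])[0].astype(int); print(uv)
save("side1",cv2.resize(im[uv[1]-75:uv[1]+75,uv[0]-100:uv[0]+100],None,fx=4,fy=4,interpolation=2))
E
```

```text
tcp [0.4668 0.0304 0.1982] yaw 3.6737883459450846 shift [0.0002 0.0015 0.0587] turn [-0.0046  0.0003 -0.0005] F [-0.6153 -0.6907 -0.7425] w 0.047446996939809596 t 8.0
[329 212]
```

View pics/side1.png

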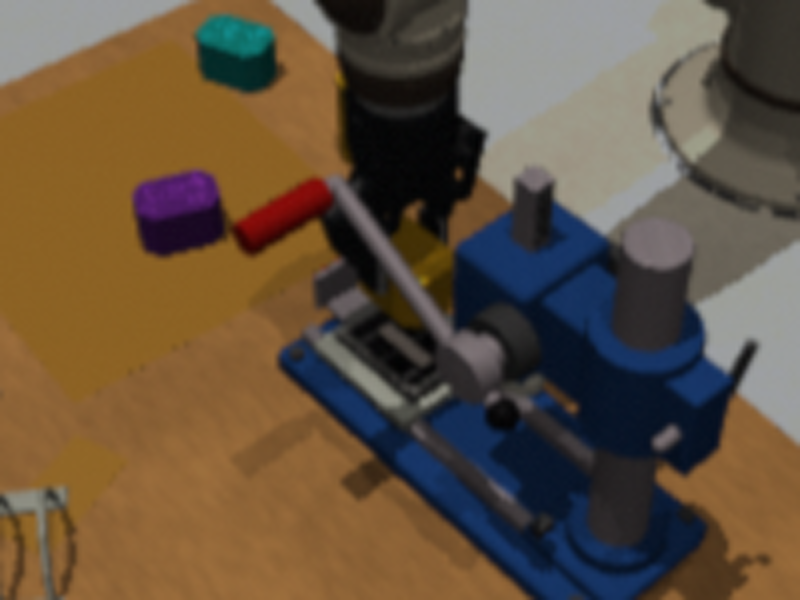

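The housing hangs squarely above the nest (crop (415,265)) and clear of the lever. Lowering it slowly.

Request:
step_arm([
  [0.004, 0, 0, 0, 0.0012, 0.015, -1],
  [0, 0, 0, 0, 0, 0.015, -1],
  [0, 0, 0, 0, 0, 0.01, -1],
  [0, 0, 0, 0, 0, 0.005, -1],
  [0, 0, 0, 0, 0, 0.003, -1],
  [0, 0, 0, 0, 0, 0, -1],
  [0, 0, 0, 0, 0, 0, -1],
])

```text
clock: 8.75
tcp_pos: [0.4691, 0.0314, 0.1533]
eef_rot: [-2.146, -2.291, 0.004]
force: [0.5, -1.1, -0.6]
width: 0.0471
grasp_force: 42.0
```

```bash
python3 - <<'E'
from h import *
go([.468,.0306,.1395],3.7)
E
```

```text
tcp [0.4691 0.0314 0.1533] yaw 3.729929260465663 shift [-0.0008 -0.0011  0.0138] turn [-0.0034 -0.      0.0005] F [ 0.5206 -1.0734 -0.6   ] w 0.04705144626367344 t 8.75
```

Request:
step_arm([
  [0, 0, 0, -0.0005, -0.001, 0.004, -1],
  [0, 0, 0, 0, 0, 0.003, -1],
  [0, 0, 0, 0, 0, 0.003, -1],
  [0, 0, 0, 0, 0, 0, -1],
  [0, 0, 0, 0, 0, 0, -1],
])

```text
clock: 9.25
tcp_pos: [0.4679, 0.0308, 0.1428]
eef_rot: [-2.146, -2.29, 0.005]
force: [0.1, 0.8, -1.5]
width: 0.0475
grasp_force: 42.0
```

Request:
step_arm([
  [0, 0, 0, 0, 0, 0.001, -1],
  [0, 0, 0, 0, 0, 0.001, -1],
  [0, 0, 0, 0, 0, 0.0, -1],
  [0, 0, 0, 0, 0, 0, -1],
])

```text
clock: 9.65
tcp_pos: [0.4679, 0.0308, 0.1409]
eef_rot: [-2.146, -2.29, 0.005]
force: [0.4, -0.1, -1.3]
width: 0.0471
grasp_force: 42.0
```

Request:
step_arm([
  [0, 0, 0, 0, 0, 0.001, -1],
  [0, 0, 0, 0, 0, 0.0005, -1],
  [0, 0, 0, 0, 0, 0, -1],
])

```text
clock: 9.95
tcp_pos: [0.468, 0.0308, 0.1395]
eef_rot: [-2.146, -2.29, 0.004]
force: [-0.7, 0.5, -0.2]
width: 0.0469
grasp_force: 42.1
```

Request:
step_arm([
  [0, 0, 0, 0, 0, 0.0005, -1],
  [0, 0, 0, 0, 0, 0.0005, -1],
  [0, 0, 0, 0, 0, 0, -1],
])

```text
clock: 10.25
tcp_pos: [0.4679, 0.0309, 0.1395]
eef_rot: [-2.147, -2.291, 0.004]
force: [-3.8, 0.4, 8.9]
width: 0.0471
grasp_force: 43.1
```

Contact came at the expected height (8.9 N), so I'll release.

Request:
step_arm([
  [0, 0, 0, 0, 0, -0.0005, 0.5],
  [0, 0, 0, 0, 0, 0, 0.5],
  [0, 0, 0, 0, 0, 0, 0.5],
  [0, 0, 0, 0, 0, 0, 0.5],
  [0, 0, 0, 0, 0, -0.01, 0.5],
  [0, 0, 0, 0, 0, -0.02, 0.5],
  [0, 0, 0, 0, 0, -0.03, 0.5],
  [0, 0, 0, 0, 0, -0.03, 0.5],
])

```text
clock: 11.05
tcp_pos: [0.4681, 0.0308, 0.2304]
eef_rot: [-2.146, -2.29, 0.005]
force: [0.0, -0.5, 0.6]
width: 0.0642
grasp_force: 0.0
```

Request:
step_arm([
  [0, 0, 0, -0.03, 0, -0.03, 0.5],
  [0, 0, 0, -0.04, 0, 0, 0.5],
  [0, 0, 0, -0.04, 0, 0, 0.5],
  [0, 0, 0, -0.04, 0, 0, -1],
  [0, 0, 0, 0, 0, 0, -1],
  [0, 0, 0, 0, 0, 0, -1],
])

```text
clock: 11.65
tcp_pos: [0.4781, -0.1196, 0.2593]
eef_rot: [-2.149, -2.288, 0.004]
force: [-0.3, 0.6, 0.9]
width: 0.0211
grasp_force: 0.0
```

```bash
python3 - <<'E'
from h import *
i,im,d=cam("wrist"); P=cloud(i,d); save("wrist4",im)
h=cv2.cvtColor(im,cv2.COLOR_RGB2HSV)
m=(np.abs(P[...,2]-.092)<.008)&(h[...,0]>20)&(h[...,0]<34)&(h[...,1]>120)&(d>0)&(np.hypot(P[...,0]-.468,P[...,1]-.031)<.06)
p=P[m];print(m.sum(),cv2.minAreaRect(p[:,:2].astype(np.float32)),np.percentile(p[:,2],[5,50,95]))
c=np.array([.468,.0306]); px=np.array([-.0645,.998]); q=(P[...,:2]-c)@px; s=(P[...,:2]-c)@np.array([.998,.0645])
t=(d>0)&(np.abs(s)<.02)&(q<-.06)&(q>-.1)&(np.abs(P[...,2]-.071)<.006); print("tab q",np.percentile(q[t],[2,50,98]),t.sum())
go([.468,.0306,.2],3.7)
E
```

```text
3649 ((0.470160573720932, 0.015432815998792648), (0.048051368445158005, 0.037640444934368134), 4.233014106750488) [0.0905 0.0919 0.0932]
tab q [-0.0847 -0.0813 -0.078 ] 400
tcp [ 0.4781 -0.1188  0.2593] yaw 3.685249204603606 shift [ 0.1497 -0.0002  0.0593] turn [-0.0039 -0.0002 -0.0003] F [ 0.0894  0.2765 -0.0968] w 0.013525912999379854 t 11.7
```

View pics/wrist4.png

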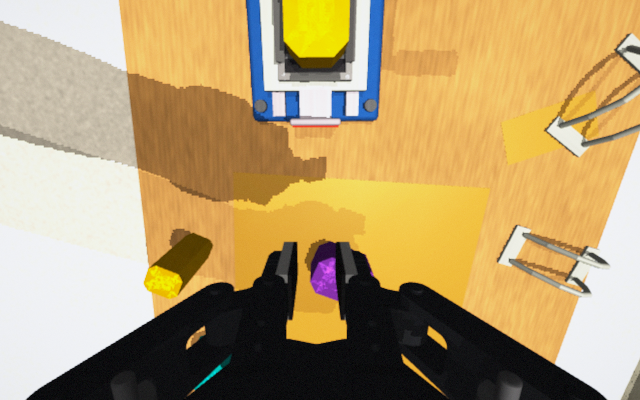

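The housing is seated: its top is flat at 92 mm and it is centred at (316,30). The tab is at (315,123), face at 84 mm from the nest centre. Checking the camera's clearance to the head, then the push path.

```bash
python3 - <<'E'
from h import *
s=bot.get_state(); M=R.from_rotvec(s["eef_rot"]).as_matrix(); i=bot.camera_info("wrist")
print("cam in tool",M.T@(i["position"]-s["tcp_pos"]), (M.T@rot(i))[:,2])
px=np.array([-.0645,.998]);f=np.array([.468,.0306])-.084*px-.030*px; print(f); go([*f,.130],3.7)
E
```

```text
cam in tool [ 0.0702  0.0011 -0.0698] [-0.2792  0.0008  0.9602]
[ 0.4754 -0.0832]
tcp [ 0.4781 -0.1188  0.2593] yaw 3.685249204603606 shift [0.0357 0.0001 0.1293] turn [-0.0039 -0.0002 -0.0003] F [ 0.0894  0.2765 -0.0968] w 0.013525912999379854 t 11.7
```

The camera would hit the head, so I'll turn the tool a quarter turn so it points to world -x, then go down in front of the tab.

Request:
step_arm([
  [0, 0, -0.143, 0, 0, 0, -1],
  [0, 0, -0.143, 0, 0, 0, -1],
  [0, 0, -0.143, 0, 0, 0, -1],
  [0, 0, -0.143, 0, 0, 0, -1],
  [0, 0, -0.143, 0, 0, 0, -1],
  [0, 0, -0.143, 0, 0, 0, -1],
  [0, 0, -0.143, 0, 0, 0, -1],
  [0, 0, -0.143, 0, 0, 0, -1],
])

```text
clock: 12.5
tcp_pos: [0.4782, -0.1175, 0.2593]
eef_rot: [-0.552, -3.089, 0.001]
force: [0.2, -0.1, -0.2]
width: -0.0
grasp_force: 0.0
```

Request:
step_arm([
  [0, 0, -0.143, 0, 0, 0, -1],
  [0, 0, -0.143, 0, 0, 0, -1],
  [0, 0, -0.143, 0, 0, 0, -1],
  [0, 0, 0, 0, 0, 0.04, -1],
  [0, 0, 0, 0, 0, 0.04, -1],
  [0, 0, 0, 0, 0, 0.03, -1],
  [0, 0, 0, 0, 0, 0.012, -1],
  [0, 0, 0, 0, 0, 0, -1],
])

```text
clock: 13.3
tcp_pos: [0.4771, -0.1179, 0.136]
eef_rot: [0.107, -3.134, -0.001]
force: [-0.8, -0.3, 0.5]
width: -0.0
grasp_force: 0.0
```

```bash
python3 - <<'E'
from h import *
go([.4754,-.0832,.130],93.7); print(bot.get_state()["q"])
E
```

```text
tcp [ 0.4771 -0.1179  0.136 ] yaw 93.92942306630042 shift [-0.0007  0.0347  0.006 ] turn [ 0.0008 -0.0062  0.004 ] F [-0.7967 -0.2854  0.4862] w -1.747273556878174e-05 t 13.3
[-0.2417 -0.0454 -0.283   1.3394 -0.0011 -0.3103]
```

Request:
step_arm([
  [0, -0.006, 0.004, 0, 0.01, 0.008, -1],
  [0, 0, 0, 0, 0.015, 0.002, -1],
  [0, 0, 0, 0, 0.01, 0, -1],
  [0, 0, 0, 0, 0.005, 0, -1],
  [0, 0, 0, 0, 0, 0, -1],
])

```text
clock: 13.8
tcp_pos: [0.4753, -0.0781, 0.1275]
eef_rot: [-0.101, 3.137, -0.0]
force: [0.3, 0.9, -0.2]
width: 0.0002
grasp_force: 0.0
```

Request:
step_arm([
  [0, 0, 0, 0, 0.004, 0, -1],
  [0, 0, 0, 0, 0.004, 0, -1],
  [0, 0, 0, 0, 0.004, 0, -1],
  [0, 0, 0, 0, 0.004, 0, -1],
  [0, 0, 0, 0, 0.004, 0, -1],
])

```text
clock: 14.3
tcp_pos: [0.4738, -0.059, 0.1269]
eef_rot: [-0.099, 3.138, -0.001]
force: [0.3, -2.3, -0.3]
width: 0.0001
grasp_force: 1.2
```

Request:
step_arm([
  [0, 0, 0, 0, 0.008, 0, -1],
  [0, 0, 0, 0, 0.014, 0, -1],
  [0, 0, 0, 0, 0.018, 0, -1],
  [0, 0, 0, 0, 0.018, 0, -1],
  [0, 0, 0, 0, 0.016, 0, -1],
  [0, 0, 0, 0, 0.012, 0, -1],
  [0, 0, 0, 0, 0.008, 0, -1],
  [0, 0, 0, 0, 0.004, 0, -1],
])

```text
clock: 15.1
tcp_pos: [0.4674, 0.0396, 0.1268]
eef_rot: [-0.1, 3.138, 0.0]
force: [-2.2, -2.0, 0.8]
width: -0.0001
grasp_force: 1.3
```

```bash
python3 - <<'E'
from h import *
go([.4609,.062,.127],93.7)
i,im,d=cam("side"); uv=proj(i,[.465,.1,.12])[0].astype(int)
save("side2",cv2.resize(im[uv[1]-75:uv[1]+75,uv[0]-100:uv[0]+100],None,fx=4,fy=4,interpolation=2))
E
```

```text
tcp [0.4674 0.0396 0.1268] yaw 93.66774444272447 shift [ 0.0051  0.0228 -0.0002] turn [ 0.0001  0.0017 -0.0006] F [-2.157  -2.0402  0.8286] w -6.285525511682364e-05 t 15.1
```

View pics/side2.png

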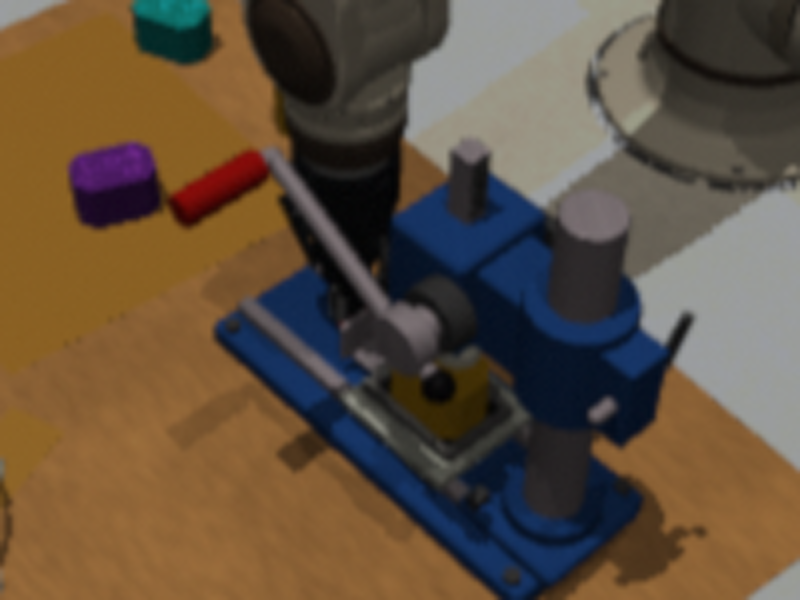

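The nest with the housing is nearly under the foot, and the hand is clear of the lever and head. Pushing on to the stops.

Request:
step_arm([
  [0, 0, 0, 0, 0.004, 0, -1],
  [0, 0, 0, 0, 0.004, 0, -1],
  [0, 0, 0, 0, 0.004, 0, -1],
  [0, 0, 0, 0, 0.002, 0, -1],
])

```text
clock: 15.55
tcp_pos: [0.4667, 0.053, 0.1268]
eef_rot: [-0.099, 3.138, 0.0]
force: [-0.0, -2.0, 0.3]
width: -0.0001
grasp_force: 1.1
```

Request:
step_arm([
  [0, 0, 0, 0, 0.002, 0, -1],
  [0, 0, 0, 0, 0.002, 0, -1],
])

```text
clock: 15.75
tcp_pos: [0.4665, 0.0557, 0.1269]
eef_rot: [-0.098, 3.138, -0.006]
force: [-0.7, -18.3, 1.3]
width: 0.0
grasp_force: 9.6
```

Request:
step_arm([
  [0, 0, 0, 0, 0.002, 0, -1],
  [0, 0, 0, 0, 0.001, 0, -1],
])

```text
clock: 15.95
tcp_pos: [0.4664, 0.0564, 0.127]
eef_rot: [-0.095, 3.138, -0.016]
force: [0.6, -33.6, 2.6]
width: -0.0
grasp_force: 16.8
```

The stops are reached (33 N at 115 mm of travel). Backing off, then going up and over towards the lever grip.

Request:
step_arm([
  [0, 0, 0, 0, -0.006, 0, -1],
  [0, 0, 0, 0, -0.03, 0, -1],
  [0, 0, 0, 0, -0.04, 0, -1],
  [0, 0, 0, 0, -0.04, -0.01, -1],
  [0, 0, 0, 0, -0.02, -0.04, -1],
  [0, 0, 0, 0, 0, -0.045, -1],
  [0, 0, 0, 0, 0, -0.045, -1],
  [0, 0, 0, 0, 0, -0.045, -1],
])

```text
clock: 16.75
tcp_pos: [0.4744, -0.076, 0.3138]
eef_rot: [-0.098, 3.137, 0.001]
force: [0.8, 0.8, 0.4]
width: 0.0
grasp_force: 0.0
```

Request:
step_arm([
  [0, 0, 0, -0.02, 0, -0.04, -1],
  [0, 0, 0, -0.03, 0, -0.03, -1],
  [0, 0, 0, -0.03, 0, 0, -1],
  [0, 0, 0, -0.02, 0, 0, -1],
  [0, 0, 0, 0, 0, 0, -1],
  [0, 0, 0, 0, 0, 0, -1],
])

```text
clock: 17.35
tcp_pos: [0.5742, -0.0695, 0.3815]
eef_rot: [-0.1, 3.139, 0.001]
force: [-0.1, 0.2, -0.6]
width: 0.0002
grasp_force: 0.0
```

```bash
python3 - <<'E'
from h import *
for n in("top","side"):
    i,im,d=cam(n); P=cloud(i,d); h=cv2.cvtColor(im,cv2.COLOR_RGB2HSV)
    m=((h[...,0]<8)|(h[...,0]>172))&(h[...,1]>170)&(d>0)&(P[...,2]>.2)&(P[...,2]<.32)&(abs(P[...,0]-.58)<.08)&(abs(P[...,1]-.06)<.08)
    p=P[m]; print(n,m.sum(),cv2.minAreaRect(p[:,:2].astype(np.float32)),p.mean(0),"zmax",np.percentile(p[:,2],[2,50,90,98]))
    if n=="top":
        m=(P[...,2]>.285)&(P[...,2]<.32)&(np.hypot(P[...,0]-.458,P[...,1]-.1516)<.016); print("ram",m.sum(),np.median(P[m],0))
        tb=(d>0)&(np.abs(P[...,2]-.071)<.006)&(abs(P[...,0]-.465)<.03)&(abs(P[...,1]-.065)<.03); print("tab",tb.sum(),P[tb].mean(0) if tb.any() else 0)
    if n=="side":
        q=(abs(P[...,0]-.54)<.05)&(abs(P[...,1]-.15)<.13)&(P[...,2]>.17)
        uv=proj(i,[.48,.15,.10])[0].astype(int); print(uv)
        save("foot0",cv2.resize(im[uv[1]-30:uv[1]+30,uv[0]-40:uv[0]+40],None,fx=10,fy=10,interpolation=0))
go([.58,.06,.42],93.7)
E
```

```text
top 184 ((0.5855261087417603, 0.06630876660346985), (0.020894339308142662, 0.061999451369047165), 89.39539337158203) [0.5854 0.0666 0.2909] zmax [0.2853 0.2913 0.2943 0.2956]
ram 62 [0.4566 0.1504 0.3013]
tab 28 [0.4619 0.0699 0.0726]
side 215 ((0.5888960957527161, 0.0711015984416008), (0.06533825397491455, 0.022363409399986267), 6.337544918060303) [0.5915 0.0731 0.2882] zmax [0.2795 0.2893 0.2924 0.2938]
[352 237]
tcp [ 0.5735 -0.0696  0.3824] yaw 93.62022041460826 shift [-0.0147  0.1289 -0.0376] turn [ 0.0003  0.0021 -0.0014] F [-0.1673 -0.8812  0.6718] w 0.00020923383659443904 t 17.45
```

View pics/foot0.png

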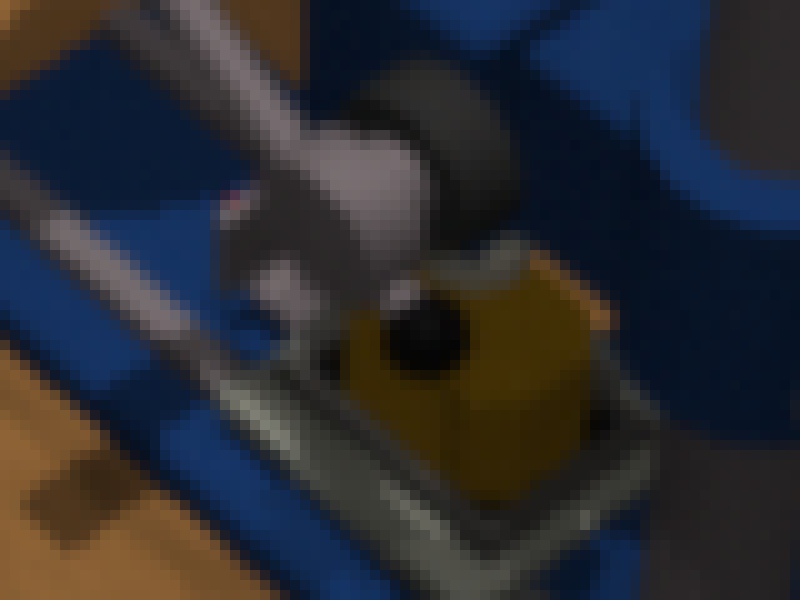

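The sleeve is hidden behind the lever hub in the side view, and the white foot stands clear above the housing at about (490,265) in the crop. So I'll rely on the force kink at contact and the arc geometry. The grip centre is at (0.585,0.066,0.2795), which puts the head about 12.5 mm up and the expected gap at about 20.5 mm.

Request:
step_arm([
  [0, 0, 0, -0.006, 0.03, 0, -1],
  [0, 0, 0, -0.006, 0.04, 0, -1],
  [0, 0, 0, -0.004, 0.035, 0, -1],
  [0, 0, 0, -0.004, 0.03, 0, -1],
  [0, 0, 0, 0, 0, 0, -1],
  [0, 0, 0, 0, 0, 0.008, -1],
  [0, 0, 0, 0, 0, 0.003, -1],
  [0, 0, 0, 0, 0, 0, -1],
])

```text
clock: 18.25
tcp_pos: [0.5853, 0.0652, 0.3705]
eef_rot: [-0.097, 3.139, -0.0]
force: [0.4, -0.2, -0.4]
width: -0.0001
grasp_force: 0.0
```

Request:
step_arm([
  [0, 0, 0, 0, 0, 0.003, -1],
  [0, 0, 0, 0, 0, 0.003, -1],
  [0, 0, 0, 0, 0, 0.0, -1],
])

```text
clock: 18.55
tcp_pos: [0.5856, 0.0657, 0.3654]
eef_rot: [-0.098, 3.137, -0.001]
force: [0.1, -0.6, 4.6]
width: 0.0
grasp_force: 2.6
```

```bash
python3 - <<'E'
from h import *
go([.585,.066,.365],93.7)
E
```

```text
tcp [0.5856 0.0657 0.3654] yaw 93.57779883577497 shift [0.0006 0.0004 0.0004] turn [-0.0007  0.0027 -0.0021] F [ 0.1343 -0.6144  4.6307] w 1.9695829345614225e-05 t 18.55
```

Request:
step_arm([
  [0, 0, 0, 0, -0.004, 0.008, -1],
  [0, 0, 0, 0, -0.0035, 0.008, -1],
  [0, 0, 0, 0, -0.003, 0.008, -1],
  [0, 0, 0, 0, -0.0025, 0.008, -1],
  [0, 0, 0, 0, -0.002, 0.008, -1],
  [0, 0, 0, 0, -0.0015, 0.008, -1],
  [0, 0, 0, 0, -0.0008, 0.008, -1],
  [0, 0, 0, 0, 0, 0.004, -1],
])

```text
clock: 19.35
tcp_pos: [0.587, 0.0484, 0.3053]
eef_rot: [-0.098, 3.137, -0.001]
force: [0.3, -4.3, 4.8]
width: -0.0003
grasp_force: 2.6
```

Request:
step_arm([
  [0, 0, 0, 0, 0, 0.004, -1],
  [0, 0, 0, 0, 0, 0, -1],
])

```text
clock: 19.55
tcp_pos: [0.587, 0.0488, 0.3012]
eef_rot: [-0.099, 3.138, -0.001]
force: [1.3, -3.2, 5.5]
width: 0.0003
grasp_force: 2.4
```

Request:
step_arm([
  [0, 0, 0, 0, 0, 0.005, -1],
  [0, 0, 0, 0, 0, 0, -1],
])

```text
clock: 19.75
tcp_pos: [0.587, 0.049, 0.2962]
eef_rot: [-0.099, 3.138, -0.0]
force: [0.9, -4.6, 4.5]
width: -0.0003
grasp_force: 2.4
```

Request:
step_arm([
  [0, 0, 0, 0, 0, 0.005, -1],
  [0, 0, 0, 0, 0, 0, -1],
])

```text
clock: 19.95
tcp_pos: [0.587, 0.0491, 0.2912]
eef_rot: [-0.099, 3.138, 0.0]
force: [1.2, -3.7, 4.2]
width: -0.0002
grasp_force: 2.3
```

Request:
step_arm([
  [0, 0, 0, 0, 0.0005, 0.005, -1],
  [0, 0, 0, 0, 0, 0, -1],
])

```text
clock: 20.15
tcp_pos: [0.587, 0.0496, 0.2861]
eef_rot: [-0.099, 3.138, 0.0]
force: [2.9, -4.2, 4.0]
width: -0.0001
grasp_force: 2.3
```

Request:
step_arm([
  [0, 0, 0, 0, 0, 0.004, -1],
  [0, 0, 0, 0, 0, 0, -1],
])

```text
clock: 20.35
tcp_pos: [0.587, 0.0497, 0.2822]
eef_rot: [-0.099, 3.138, 0.0]
force: [1.0, -3.0, 4.7]
width: 0.0
grasp_force: 2.3
```

Request:
step_arm([
  [0, 0, 0, 0, 0, 0.004, -1],
  [0, 0, 0, 0, 0, 0, -1],
])

```text
clock: 20.55
tcp_pos: [0.5869, 0.0498, 0.2782]
eef_rot: [-0.099, 3.138, 0.001]
force: [2.0, -0.9, 5.2]
width: 0.0002
grasp_force: 2.3
```

Request:
step_arm([
  [0, 0, 0, 0, 0, 0.003, -1],
  [0, 0, 0, 0, 0, 0, -1],
])

```text
clock: 20.75
tcp_pos: [0.5869, 0.0499, 0.2753]
eef_rot: [-0.1, 3.138, 0.001]
force: [1.2, -0.6, 4.2]
width: -0.0001
grasp_force: 2.4
```

Request:
step_arm([
  [0, 0, 0, 0, 0, 0.003, -1],
  [0, 0, 0, 0, 0, 0, -1],
])

```text
clock: 20.95
tcp_pos: [0.5869, 0.0501, 0.2723]
eef_rot: [-0.1, 3.138, 0.002]
force: [2.0, 2.3, 4.7]
width: 0.0002
grasp_force: 2.5
```

Request:
step_arm([
  [0, 0, 0, 0, 0.0005, 0.003, -1],
  [0, 0, 0, 0, 0, 0, -1],
])

```text
clock: 21.15
tcp_pos: [0.5869, 0.0504, 0.2692]
eef_rot: [-0.1, 3.138, 0.001]
force: [1.1, 1.7, 4.9]
width: 0.0002
grasp_force: 2.5
```

```bash
python3 - <<'E'
from h import *
i,im,d=cam("top"); P=cloud(i,d)
m=(P[...,2]>.26)&(P[...,2]<.32)&(np.hypot(P[...,0]-.457,P[...,1]-.151)<.014); print("ram",m.sum(),np.median(P[m],0))
F=[]; 
for k in range(4): bot.read_camera("top"); F.append(bot.get_state()["force"])
print(np.mean(F,0)); go([.585,.066,.25],93.7)
E
```

```text
ram 60 [0.4574 0.1497 0.2801]
[0.9037 2.0557 5.4936]
tcp [0.5869 0.0504 0.2695] yaw 93.63935247883208 shift [0.001  0.0157 0.0195] turn [ 0.0007  0.0024 -0.0011] F [1.1346 1.6332 6.1773] w -0.00021327057145310497 t 21.4
```

The ram is down 21.2 mm, which matches the arc (0.707 rad). Contact is close, so small steps now.

Request:
step_arm([
  [0, 0, 0, 0, 0.0005, 0.002, -1],
  [0, 0, 0, 0, 0, 0, -1],
  [0, 0, 0, 0, 0, 0, -1],
])

```text
clock: 21.7
tcp_pos: [0.5869, 0.0507, 0.2674]
eef_rot: [-0.099, 3.138, 0.001]
force: [0.8, 1.7, 5.3]
width: -0.0001
grasp_force: 2.6
```

Request:
step_arm([
  [0, 0, 0, 0, 0.0005, 0.002, -1],
  [0, 0, 0, 0, 0, 0, -1],
  [0, 0, 0, 0, 0, 0, -1],
])

```text
clock: 22.0
tcp_pos: [0.5869, 0.051, 0.2658]
eef_rot: [-0.099, 3.137, 0.0]
force: [0.5, -0.3, 7.9]
width: -0.0004
grasp_force: 3.5
```

Request:
step_arm([
  [0, 0, 0, 0, 0.0005, 0.002, -1],
  [0, 0, 0, 0, 0, 0, -1],
  [0, 0, 0, 0, 0, 0, -1],
])

```text
clock: 22.3
tcp_pos: [0.5868, 0.0514, 0.2638]
eef_rot: [-0.099, 3.137, -0.0]
force: [0.7, -1.1, 7.0]
width: 0.0003
grasp_force: 3.7
```

Request:
step_arm([
  [0, 0, 0, 0, 0.0005, 0.002, -1],
  [0, 0, 0, 0, 0, 0, -1],
  [0, 0, 0, 0, 0, 0, -1],
])

```text
clock: 22.6
tcp_pos: [0.5868, 0.0518, 0.2619]
eef_rot: [-0.099, 3.137, -0.001]
force: [0.9, -1.7, 8.1]
width: -0.0003
grasp_force: 3.9
```

```bash
python3 - <<'E'
from h import *
F=[];r=[]
for k in range(5):
    i,im,d=cam("top"); P=cloud(i,d); F.append(bot.get_state()["force"])
    m=(P[...,2]>.26)&(P[...,2]<.32)&(np.hypot(P[...,0]-.457,P[...,1]-.151)<.014); r.append(np.median(P[m],0)[2])
print(np.mean(F,0),np.mean(r)); go([.585,.066,.25],93.7)
E
```

```text
[ 0.4267 -1.3719  7.7269] 0.278768913107814
tcp [0.5868 0.0518 0.262 ] yaw 93.60750178245198 shift [0.001  0.0143 0.0119] turn [-0.0006  0.0029 -0.0016] F [ 0.5029 -1.7207  7.2138] w -0.0003800995379973245 t 22.85
```

Contact occurred at TCP z ≈ 0.2668, where the force stepped up about 2 N. For a 5 mm squeeze the target is TCP z ≈ 0.2446.

Request:
step_arm([
  [0, 0, 0, 0, 0.0006, 0.002, -1],
  [0, 0, 0, 0, 0.0006, 0.002, -1],
  [0, 0, 0, 0, 0.0006, 0.002, -1],
  [0, 0, 0, 0, 0.0007, 0.002, -1],
  [0, 0, 0, 0, 0.0007, 0.002, -1],
  [0, 0, 0, 0, 0.0007, 0.002, -1],
  [0, 0, 0, 0, 0, 0, -1],
])

```text
clock: 23.55
tcp_pos: [0.5866, 0.0549, 0.2499]
eef_rot: [-0.098, 3.137, -0.004]
force: [1.2, -7.3, 8.8]
width: -0.0001
grasp_force: 4.6
```

Request:
step_arm([
  [0, 0, 0, 0, 0.0007, 0.002, -1],
  [0, 0, 0, 0, 0.0007, 0.002, -1],
  [0, 0, 0, 0, 0.0005, 0.0015, -1],
  [0, 0, 0, 0, 0, 0, -1],
  [0, 0, 0, 0, 0, 0, -1],
])

```text
clock: 24.05
tcp_pos: [0.5865, 0.0565, 0.2448]
eef_rot: [-0.097, 3.137, -0.004]
force: [-0.8, -7.6, 10.1]
width: 0.0002
grasp_force: 5.0
```

```bash
python3 - <<'E'
from h import *
F=[];r=[]
for k in range(5):
    i,im,d=cam("top"); P=cloud(i,d); F.append(bot.get_state()["force"])
    m=(P[...,2]>.26)&(P[...,2]<.32)&(np.hypot(P[...,0]-.457,P[...,1]-.151)<.014); r.append(np.median(P[m],0)[2])
print(np.mean(F,0),np.mean(r)); go([.585,.066,.2446],93.7)
i,im,d=cam("side"); uv=proj(i,[.48,.15,.10])[0].astype(int)
save("foot1",cv2.resize(im[uv[1]-30:uv[1]+30,uv[0]-40:uv[0]+40],None,fx=10,fy=10,interpolation=0))
E
```

```text
[-0.1    -7.9026  9.8949] 0.2745694784315284
tcp [0.5865 0.0565 0.2448] yaw 93.5500446724843 shift [0.0009 0.0096 0.0002] turn [-0.003   0.0031 -0.0026] F [-0.1415 -8.6828  9.4381] w 1.2955456217281001e-06 t 24.3
```

View pics/foot1.png

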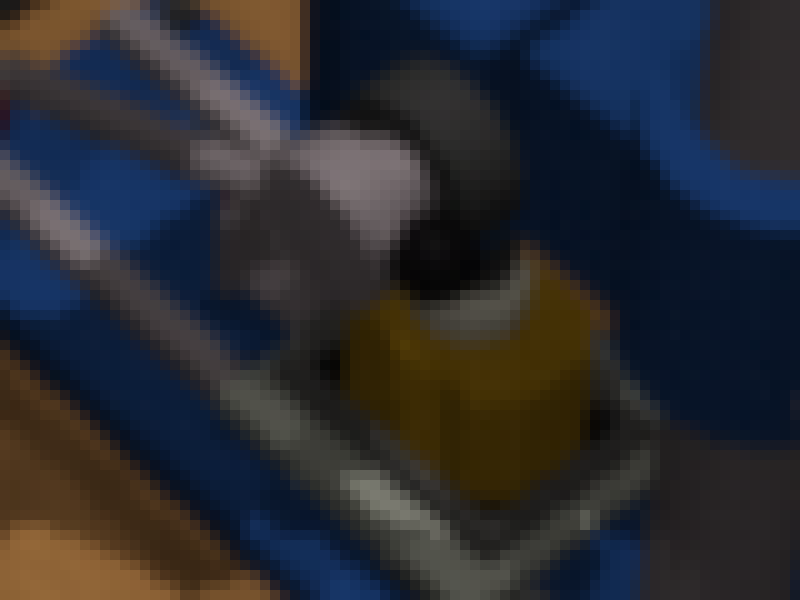

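The foot sits on the housing top (480,310). The ram came down 26.7 mm in all, about 5 mm of it after contact, and the tangential push of about 12 N matches a 5 mm squeeze. Handing in while holding.

```bash
python3 -c "
from bench import bot
s=bot.get_state(); print(s['tcp_pos'],s['force']); print(bot.finish_job())"
```

```text
[0.58648838 0.05648265 0.24480794] [-0.14375445 -7.58237873  9.97953026]
the job is handed in; nothing more can be done
None
```

I set the housing in the nest, pushed the nest home against the stops and handed the job in holding the lever at about 5 mm of spring squeeze; that figure comes from ram travel and force, because the lever hub hid the coloured bands from the side camera.

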